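# Chuck the threaded stub for measuring

## Task

Stand the threaded steel stub upright in the open three-jaw chuck, right down on its floor, then turn the chuck's blue sleeve clockwise (seen from above) until the jaws are tight on the stub, and let go. Leave the brass stub where it stands.

Things in the scene. Friction and masses are not known exactly. Their poses are not given: they have to be found in the camera images.
- shaft: Stub to clamp: upright bright-steel round bar, 16 mm diameter, 48 mm tall, 75 g, lower 30 mm threaded (dark grooves), top smooth. Origin: centre of underside; z up. Starts loose on a front (robot-side) corner of a fixed steel T-slot plate (160 x 160 mm, top 40 mm above the table; a 22 mm tall stud on the middle of its far edge).
- brass: Bystander to leave alone: smooth brass stub of the same size (16 mm diameter, 48 mm tall), standing loose on the other front corner of the same plate, some 114 mm from the steel stub. Origin: centre of underside.
- chuck: Fixed upright chuck. Origin: its axis at table level, z up. Heights above the table in mm: dark flange, 100 diameter, 0-14; blue ribbed sleeve, 58 diameter, bore 42, 20-70; three steel jaws, 12 wide, 56-76, never outside the sleeve's diameter; fixed flat floor between them at 55, so the seated stub's top is at 103. Jaw opening 34 at sleeve 0, less 18 per rad; jaws centre the stub.
- sleeve (a joint): Chuck sleeve angle (rad) about the chuck's axis: 0 open, growing clockwise seen from above, to 1.5. Starts at 0 to 0.25. The jaws meet the 16 mm stub at about 1.0, then it is stiff; 0.1 to 0.15 rad more makes it tight. Friction 0.25 N m; it stays where left. The gripper straddles the standing stub to take the sleeve from above.
Things that resemble listed ones, but are neither listed nor needed, are in the scene too. What is shaped like the chuck but green or turquoise is not meant. Of the things that look like the shaft, the smallest one is meant.

How it is judged:
At the end, for the whole second after the job is handed in: The threaded stub stands upright in the chuck (within 7 degrees), on its axis (within 4 mm) and down on its floor (within 6 mm), at rest, with the sleeve turned past 0.9 rad and the jaws pressing on the stub (contact force between stub and chuck, summed over the jaws, over 4 N) (horizontal distance between shaft and chuck below 0.004 m and z of shaft in the frame of chuck between 0.05 and 0.061 m and angle between shaft's own z axis and vertical below 0.12 rad and value of joint sleeve above 0.9 rad and contact force between shaft and chuck above 4 N and linear speed of shaft below 0.02 m/s); the robot touches nothing.
It fails at once if the brass stub is moved more than 25 mm or knocked over (distance of brass from where it was at the start of the episode above 0.025 m or angle between brass's own z axis and vertical above 0.5 rad).
It also fails if it takes over 48 s, if anything falls off the work surface, if the arm or the gripper's body presses on something with over 40 N, if the wrist force passes 120 N, or if a joint passes its speed limit or range.

## Robot

A 7-joint arm with a two-finger parallel gripper is mounted at the origin on the work surface. World frame = base frame: x ahead of the robot, y to its left, z up, the work surface at z = 0. Lengths are in m, angles in rad, forces in N, time in s.
With the tool pointing down it reaches from about 0.4 to 0.85 m from the base axis. Payload 4.5 kg.
Tool frame: the origin (TCP) lies midway between the tips of the shut fingers; the grasp point (between the pads) lies 19 mm behind it; z points along the fingers, y is the line along which they close (so a half turn about z gives the same grasp; the last joint's range is limited). The gripper opens to 88 mm and grips with 3 to 60 N. Pads are 18 mm wide; open, the fingers measure 123 mm over their backs; the gripper's body (75 mm by 187 mm) begins 45 mm behind the grasp point.
Start: joints at [1.246, 0.689, -0.195, 1.565, 0.157, 0.902, -0.215], TCP at [0.219, -0.585, 0.239] pointing down, gripper open.
Joint ranges: [-3.01, 3.01], [-0.46, 2.08], [-1.47, 1.51], [0.13, 2.56], [-1, 4.14], [0.04, 2.09], [-2.66, 2.66]. Speed limits (rad/s): [2.57, 2.57, 3.14, 3.14, 3.14, 3.14, 3.14].

## Interface

Orientations are given as a unit quaternion [x, y, z, w].
In Python, from plant import r, eyes, finish_job gives the robot as it stands. The module is installed in compiled form; this text tells all that it offers.
- The arm moves only by the tool move_arm, never from a script. Its argument "motion" is a list of rows, each a list of 7 numbers: the shift along the tool's x, y, z in mm, then the turn, a rotation vector about the tool's x, y, z in degrees, then the closure, from 0 (fully open) to 1 (shut). A call has 1 to 5 rows; each row is the pose to reach, as a shift and turn from the pose commanded when the call began, along the tool's axes at that moment; what a row does not reach only later rows make up. A row lasts 1/8 s, in which the tool goes at most 62.5 mm and 10.7 degrees, less where a joint would pass 70% of its speed; a pose out of reach is approached as far as the arm can. A call with a gripper value outside its range is refused whole. The fingers move at their own pace and stop on an object; "newtons" is the grip in N (left out, the last holds). Time passes only in rows, so rows that repeat a pose let the fingers close. It gives the time, the measured TCP pose, the force, the opening and the grip force at its end, in the units of the state.
- r.get_state(): the state, without advancing time (a new reading comes with each control period).
- eyes.snapshot(name): name is "scene" or "top"; returns a dict with "frame" (400x640x3 uint8, red, green, blue), "z_map" (400x640 float32, m along the optical axis (not along the pixel's ray), 0 where there is no reading), "intrinsics" (3x3 intrinsics, pixels), "dist" ([k1, k2, p1, p2, k3] as OpenCV has them; the pictures are not rectified), "world_to_cam" (4x4, takes a point from world to camera coordinates). Camera axes: x right, y down, z forward; pixel columns grow to the right and rows downward; lengths in m; the calibration is good to about 2 mm. A picture is of the moment at which its call begins.
- finish_job(): hands the job in; it is judged then, once.
The state is a dict: "clock": time; "q": joint angles; "qd": joint speeds; "joint_torque": joint torques, N m; "tool_pos": TCP position; "eef_rot": TCP orientation; "contact_force": force on the tool from outside, world axes, zero at the start; "moment": the same for the moment, N m; "opening": opening from 0.0 (shut) to 1.0 (fully open); "finger_force": force on a finger pad.
Only numpy, scipy, OpenCV 4.12 (cv2) and the standard library are available. Lean on these libraries where they do the work, as an engineer would, in place of code of your own. Each camera call takes 0.05 s, during which the arm holds its last target. There are 200 camera calls.

## Working session

There is one attempt and no reset: what is moved stays moved. The work goes in short steps, Python scripts to look and compute and a tool call to move; the robot and the scene stay as the last step left them, time stands still between calls to the robot, and variables do not carry over. Pictures are saved under pics/ and viewed, at most 10 in all, crops included, and the job is handed in when it is done.

Besides the shell and the picture viewer there is one more tool, called after "Emit:" as name(argument=value, ...) on one line, values as JSON. move_arm: Moves the arm, as the interface text tells. Its arguments: {"type":"object","properties":{"motion":{"type":"array","items":{"type":"array","items":{"type":"number"}}},"newtons":{"type":"number"}},"required":["motion"]}

```bash
mkdir -p pics; cat > h.py <<'E'
import numpy as np, cv2
from scipy.spatial.transform import Rotation as R
from plant import r, eyes, finish_job
def snap(n):
    s=eyes.snapshot(n); np.savez('last_%s.npz'%n,**s); return s
def load(n): return np.load('last_%s.npz'%n)
def save(s,name,box=None,k=1):
    f=s['frame']
    if box: f=f[box[1]:box[3],box[0]:box[2]]
    f=cv2.resize(f,None,fx=k,fy=k,interpolation=cv2.INTER_CUBIC)
    cv2.imwrite('pics/%s.png'%name,f[:,:,::-1])
def ray(s,uv):
    p=cv2.undistortPoints(np.array(uv,float).reshape(-1,1,2),s['intrinsics'],s['dist']).reshape(-1,2)
    T=np.linalg.inv(s['world_to_cam']); d=np.c_[p,np.ones(len(p))]@T[:3,:3].T
    return T[:3,3],d
def onz(s,uv,z):
    o,d=ray(s,uv); return o+d*((z-o[2])/d[:,2])[:,None]
def cloud(s):
    h,w=s['z_map'].shape; u,v=np.meshgrid(np.arange(w),np.arange(h))
    o,d=ray(s,np.stack([u,v],-1).reshape(-1,2)); P=o+d*s['z_map'].reshape(-1,1)
    return P.reshape(h,w,3)
E
python3 - <<'E'
from h import *
for n in('scene','top'): save(snap(n),n+'0')
print(r.get_state())
E
```

```text
{'clock': 0.1, 'q': array([ 1.24579688,  0.68989394, -0.19451094,  1.56624949,  0.15731835,
        0.90248883, -0.21511409]), 'qd': array([-0.0005624 , -0.0024072 , -0.00022871, -0.0026013 ,  0.00094824,
       -0.00045479,  0.00071884]), 'joint_torque': array([-2.13558014e-03, -5.28497565e+01, -1.27107315e+00, -1.53836507e+01,
       -5.25300473e-02,  1.95743654e-03,  2.48822607e-05]), 'tool_pos': array([ 0.21921927, -0.58468467,  0.23799133]), 'eef_rot': array([ 9.83944607e-01,  1.78472214e-01, -2.15303582e-04, -7.95140090e-04]), 'contact_force': array([-0.54449236,  0.97912969,  0.43110709]), 'moment': array([-0.03890385, -0.03999348,  0.02017188]), 'finger_force': 0.0, 'opening': 1.001219603720484}
```

View pics/scene0.png

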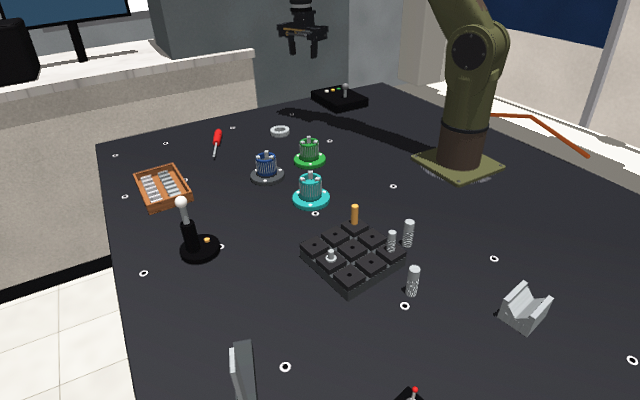

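View pics/top0.png

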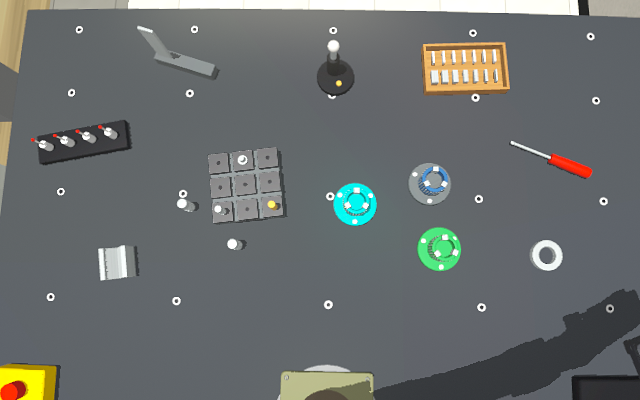

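The top view shows the steel stub on the plate's front-left corner at about (220,210) and the brass stub at (271,205). Two larger lookalikes stand on the table at (186,205) and (235,244). The blue chuck is at (432,182), with turquoise and green decoys at (355,204) and (440,248). The scene view shows the same stub at (391,240).

```bash
cat > m.py <<'E'
from h import *
def stat(P,m): 
    q=P[m]; return np.round(np.r_[np.median(q,0),q.min(0),q.max(0),len(q)],4)
E
python3 - <<'E'
from m import *
s=load('top'); P=cloud(s)
u,v=np.meshgrid(np.arange(640),np.arange(400))
for nm,(x0,y0,x1,y1),zr in [('shaft',(205,195,235,225),(.08,.095)),('brass',(258,192,285,218),(.08,.095)),('big1',(170,190,203,220),(.03,.15)),('big2',(220,230,250,258),(.03,.15))]:
    m=(u>=x0)&(u<x1)&(v>=y0)&(v<y1)&(P[...,2]>zr[0])&(P[...,2]<zr[1])
    print(nm,stat(P,m),u[m].mean(),v[m].mean(),onz(s,[[u[m].mean(),v[m].mean()]],.088).round(4))
# sleeve: points z .066-.079 near blue
m=(u>405)&(u<460)&(v>155)&(v<212)&(P[...,2]>.064)&(P[...,2]<.08)
print('chuck',stat(P,m),P[m].mean(0))
(cx,cy),rad=cv2.minEnclosingCircle(P[m][:,:2].astype(np.float32)); print(cx,cy,rad)
fl=(u>400)&(u<465)&(v>150)&(v<217)&(P[...,2]>.010)&(P[...,2]<.02)
print('flange',cv2.minEnclosingCircle(P[fl][:,:2].astype(np.float32)),fl.sum())
pl=(u>200)&(u<290)&(v>140)&(v<230)&(abs(P[...,2]-.04)<.006)
print('plate',cv2.minAreaRect(P[pl][:,:2].astype(np.float32)))
# scene check
s2=load('scene');Q=cloud(s2)
for nm,c in (('shaft',(220/1,0)),):
    pass
for nm,p in (('shaft',onz(s,[[u[(u>=205)&(u<235)&(v>=195)&(v<225)&(P[...,2]>.08)&(P[...,2]<.095)].mean(),v[(u>=205)&(u<235)&(v>=195)&(v<225)&(P[...,2]>.08)&(P[...,2]<.095)].mean()]],.088)[0]),):
    d=np.hypot(Q[...,0]-p[0],Q[...,1]-p[1]); m=(d<.02)&(Q[...,2]>.05); print(stat(Q,m))
c=(np.hypot(Q[...,0]-cx,Q[...,1]-cy)<.04)&(Q[...,2]>.062)
print('chuck scene',stat(Q,c),cv2.minEnclosingCircle(Q[c][:,:2].astype(np.float32)))
save(s,'crop1',(160,130,480,260),2.5)
E
```

```text
shaft [ 0.4545  0.2413  0.0879  0.4477  0.2348  0.0809  0.4613  0.2508  0.0921
 45.    ] 217.86666666666667 208.93333333333334 [[0.4545 0.2418 0.088 ]]
brass [ 0.4675  0.1261  0.0884  0.4607  0.1183  0.0833  0.4741  0.133   0.0928
 43.    ] 271.4186046511628 204.02325581395348 [[0.4675 0.1257 0.088 ]]
big1 [4.672e-01 3.260e-01 6.350e-02 4.579e-01 3.188e-01 3.210e-02 4.782e-01
 3.403e-01 7.280e-02 1.190e+02] 183.38655462184875 204.0252100840336 [[0.4638 0.3181 0.088 ]]
big2 [3.805e-01 2.096e-01 6.510e-02 3.705e-01 2.016e-01 3.020e-02 3.915e-01
 2.235e-01 7.070e-02 1.070e+02] 233.22429906542055 243.93457943925233 [[0.3796 0.2047 0.088 ]]
chuck [ 5.319e-01 -2.300e-01  7.120e-02  5.038e-01 -2.604e-01  6.400e-02
  5.610e-01 -2.026e-01  7.990e-02  3.030e+02] [ 0.53226979 -0.23048423  0.07180572]
0.5317018628120422 -0.23101606965065002 0.029698453843593597
flange ((0.5327187180519104, -0.23184643685817719), 0.050105851143598557) 741
plate ((0.5184048414230347, 0.19451013207435608), (0.16104990243911743, 0.16099581122398376), 7.572597503662109)
[4.598e-01 2.481e-01 7.320e-02 4.484e-01 2.378e-01 5.040e-02 4.649e-01
 2.521e-01 8.810e-02 1.350e+02]
chuck scene [ 5.311e-01 -2.246e-01  6.810e-02  5.069e-01 -2.600e-01  6.220e-02
  5.639e-01 -2.004e-01  7.630e-02  1.640e+02] ((0.534131646156311, -0.23029300570487976), 0.0303103756159544)
```

View pics/crop1.png

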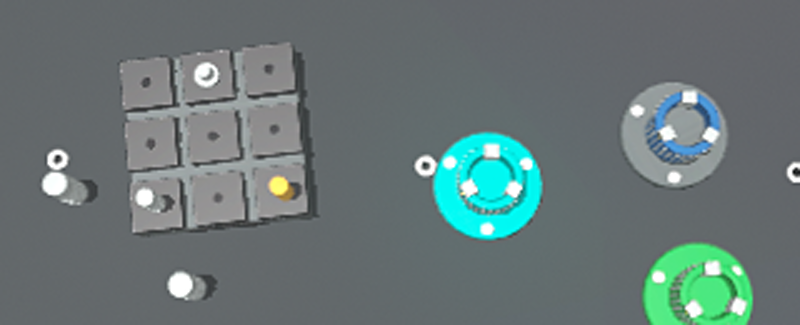

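The crop confirms the layout: steel stub at crop (145,197), brass at (280,186), blue chuck at (688,115). From the measurements, the stub is at about (0.455, 0.242), the chuck at (0.532, -0.231) and the brass 115 mm from the stub. These match the sizes given.

Emit:
move_arm(motion=[[50, -33, 0, 0, 0, 0, 0], [100, -66, 0, 0, 0, 0, 0], [150, -99, 0, 0, 0, 0, 0], [200, -132, 0, 0, 0, 0, 0], [245, -165, 0, 0, 0, 0, 0]], newtons=20)

```text
clock: 0.72
tool_pos: [0.3921, -0.3427, 0.2386]
eef_rot: [0.984, 0.179, 0.0, -0.0]
contact_force: [1.7, -0.7, 0.6]
opening: 1.0
finger_force: 0.0
```

```bash
cat > d.py <<'E'
import sys
from h import *
def delta(t,yaw=None):
    s=r.get_state(); Rm=R.from_quat(s['eef_rot']); y=Rm.as_matrix()[:,1]
    print('t',s['clock'],'tcp',s['tool_pos'].round(4),'q',s['q'].round(2),'F',s['contact_force'].round(1),'op',round(s['opening'],3),'ff',round(s['finger_force'],1))
    print('yaxis',np.degrees(np.arctan2(y[1],y[0])).round(1),'tilt',np.degrees(np.arccos(-Rm.as_matrix()[2,2])).round(2))
    print('tool delta mm',(Rm.inv().apply(np.array(t)-s['tool_pos'])*1000).round(1))
if __name__=='__main__': delta([float(a) for a in sys.argv[1:4]])
E
python3 d.py .455 .242 .22
```

```text
t 0.725 tcp [ 0.3921 -0.3427  0.2386] q [ 0.74  0.55 -0.17  1.88  0.14  0.72 -0.72] F [ 1.7 -0.7  0.6] op 1.0 ff 0.0
yaxis -69.4 tilt 0.02
tool delta mm [ 264.6 -525.2   18.8]
```

Emit:
move_arm(motion=[[26, -53, 0, 0, 0, 0, 0], [53, -106, 0, 0, 0, 0, 0], [80, -159, 0, 0, 0, 0, 0], [106, -210, 0, 0, 0, 0, 0], [133, -263, 0, 0, 0, 0, 0]])

```text
clock: 1.35
tool_pos: [0.4231, -0.0501, 0.2387]
eef_rot: [0.984, 0.178, 0.0, 0.0]
contact_force: [0.9, 0.2, 0.2]
opening: 1.003
finger_force: 0.0
```

Emit:
move_arm(motion=[[26, -53, 10, 0, 0, 0, 0], [53, -106, 20, 0, 0, 0, 0], [80, -159, 40, 0, 0, 0, 0], [106, -210, 60, 0, 0, 0, 0], [132, -262, 70, 0, 0, 0, 0]])

```text
clock: 1.98
tool_pos: [0.4542, 0.2415, 0.1674]
eef_rot: [0.984, 0.179, -0.001, 0.001]
contact_force: [0.6, 0.3, -1.0]
opening: 0.999
finger_force: 0.0
```

```bash
python3 d.py .455 .242 .064; python3 - <<'E'
from m import *
s=snap('scene');P=cloud(s); save(s,'sc1',(330,120,490,300),3.3)
E
```

```text
t 1.975 tcp [0.4542 0.2415 0.1674] q [-0.54  0.65 -0.06  1.97  0.07  0.52 -1.86] F [ 0.6  0.3 -1. ] op 0.999 ff 0.0
yaxis -69.4 tilt 0.12
tool delta mm [  1.1  -0.3 103.4]
```

View pics/sc1.png

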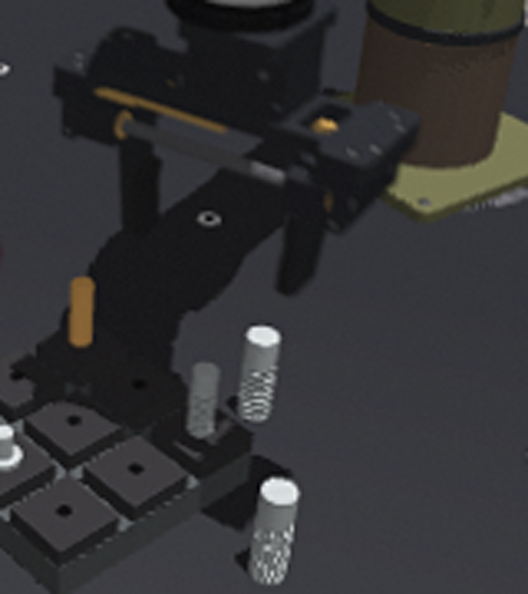

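The gripper straddles the steel stub at crop (203,400). The brass at (80,310) is clear of the fingers, so I'm descending.

Emit:
move_arm(motion=[[1, 0, 30, 0, 0, 0, 0], [1, 0, 60, 0, 0, 0, 0.2], [1, 0, 85, 0, 0, 0, 0.3], [1, 0, 103, 0, 0, 0, 0.4], [1, 0, 103, 0, 0, 0, 0.5]])

```text
clock: 2.65
tool_pos: [0.4547, 0.2396, 0.0646]
eef_rot: [0.984, 0.179, -0.001, 0.001]
contact_force: [1.1, 0.2, 0.1]
opening: 0.566
finger_force: 0.0
```

Emit:
move_arm(motion=[[0, 0, 0, 0, 0, 0, 0.7], [0, 0, 0, 0, 0, 0, 0.85], [0, 0, 0, 0, 0, 0, 1], [0, 0, 0, 0, 0, 0, 1], [0, 0, 0, 0, 0, 0, 1]])

```text
clock: 3.28
tool_pos: [0.456, 0.2405, 0.0662]
eef_rot: [0.984, 0.178, 0.0, -0.0]
contact_force: [-0.9, 0.0, 4.9]
opening: 0.172
finger_force: 19.9
```

Emit:
move_arm(motion=[[0, 0, -10, 0, 0, 0, 1], [0, 0, -30, 0, 0, 0, 1], [0, 0, -60, 0, 0, 0, 1], [0, 0, -90, 0, 0, 0, 1], [0, 0, -110, 0, 0, 0, 1]], newtons=30)

```text
clock: 3.9
tool_pos: [0.4558, 0.2402, 0.1774]
eef_rot: [0.984, 0.178, 0.001, -0.0]
contact_force: [0.8, 0.2, -0.6]
opening: 0.17
finger_force: 29.9
```

```bash
python3 d.py .532 -.231 .175; python3 - <<'E'
from m import *
s=snap('scene'); save(s,'sc2',(340,100,460,270),3.3)
E
```

```text
t 3.9 tcp [0.4558 0.2402 0.1774] q [-0.54  0.64 -0.06  1.96  0.07  0.54 -1.86] F [ 0.8  0.2 -0.6] op 0.17 ff 29.9
yaxis -69.4 tilt 0.07
tool delta mm [-94.1 468.    2.3]
```

View pics/sc2.png

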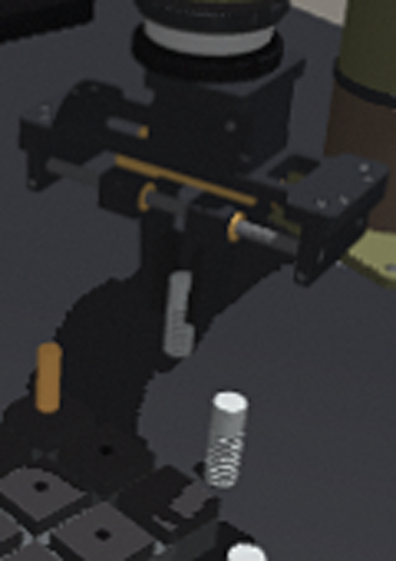

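The steel stub hangs upright in the fingers at crop (178,315), and the brass is undisturbed. I'm carrying it to the chuck.

Emit:
move_arm(motion=[[-6, 30, 0, 0, 0, 0, 1], [-15, 75, 0, 0, 0, 0, 1], [-26, 130, 0, 0, 0, 0, 1], [-37, 185, 0, 0, 0, 0, 1], [-48, 240, 0, 0, 0, 0, 1]])

```text
clock: 4.58
tool_pos: [0.4948, -0.0031, 0.1755]
eef_rot: [0.984, 0.179, -0.0, 0.0]
contact_force: [1.1, 0.5, -0.5]
opening: 0.17
finger_force: 29.9
```

Emit:
move_arm(motion=[[-11, 55, 0, 0, 0, 0, 1], [-22, 110, 0, 0, 0, 0, 1], [-33, 165, 0, 0, 0, 0, 1], [-41, 205, 0, 0, 0, 0, 1], [-46, 228, 0, 0, 0, 0, 1]])

```text
clock: 5.2
tool_pos: [0.5312, -0.2341, 0.1752]
eef_rot: [0.984, 0.177, -0.001, 0.0]
contact_force: [-0.6, -0.4, -0.0]
opening: 0.171
finger_force: 29.9
```

```bash
python3 d.py .5325 -.231 .082; python3 - <<'E'
from m import *
for n in('scene','top'):
    s=snap(n);P=cloud(s)
    d=np.hypot(P[...,0]-.532,P[...,1]+.231); m=(d<.025)&(P[...,2]>.14)&(P[...,2]<.175)
    print(n,m.sum()); 
    if m.sum(): print(stat(P,m))
s=load('scene'); save(s,'sc3',(220,80,340,220),4)
E
```

```text
t 5.2 tcp [ 0.5312 -0.2341  0.1752] q [ 0.45  0.71 -0.19  1.77  0.2   0.68 -1.07] F [-0.6 -0.4 -0. ] op 0.171 ff 29.9
yaxis -69.7 tilt 0.08
tool delta mm [ 2.4 -2.5 93.2]
scene 55
[ 0.5375 -0.2282  0.1623  0.5181 -0.2481  0.1476  0.5483 -0.2172  0.175
 55.    ]
top 0
```

View pics/sc3.png

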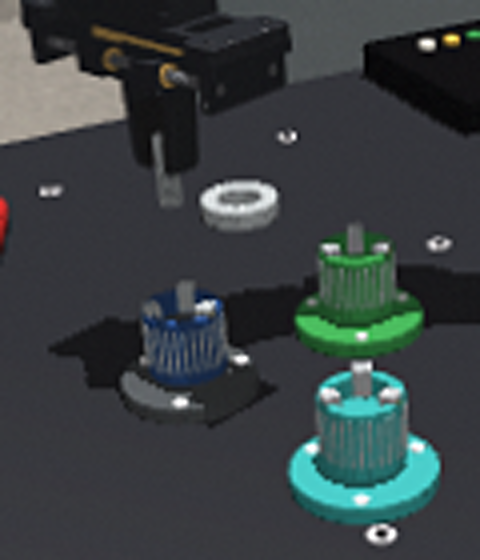

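The stub hangs upright over the blue chuck (stub at crop (170,180), chuck at (185,330)). I'm lowering it.

Emit:
move_arm(motion=[[2, -2, 15, 0, 0, 0, 1], [2, -2, 35, 0, 0, 0, 1], [2, -2, 55, 0, 0, 0, 1], [2, -2, 70, 0, 0, 0, 1], [2, -2, 78, 0, 0, 0, 1]])

```text
clock: 5.92
tool_pos: [0.5328, -0.2268, 0.0965]
eef_rot: [0.984, 0.179, -0.001, -0.001]
contact_force: [-0.7, 0.1, -0.6]
opening: 0.171
finger_force: 29.9
```

Emit:
move_arm(motion=[[0, 0, 4, 0, 0, 0, 1], [0, 0, 8, 0, 0, 0, 1], [0, 0, 11, 0, 0, 0, 1], [0, 0, 13, 0, 0, 0, 1], [0, 0, 13, 0, 0, 0, 1]])

```text
clock: 6.55
tool_pos: [0.5331, -0.2284, 0.0847]
eef_rot: [0.984, 0.178, 0.0, 0.0]
contact_force: [1.1, 0.0, 0.1]
opening: 0.17
finger_force: 29.9
```

```bash
python3 d.py .5325 -.231 .082
```

```text
t 6.55 tcp [ 0.5331 -0.2284  0.0847] q [ 0.41  0.85 -0.15  1.82  0.24  0.49 -1.11] F [1.1 0.  0.1] op 0.17 ff 29.9
yaxis -69.4 tilt 0.0
tool delta mm [-1.5  2.2  2.7]
```

Emit:
move_arm(motion=[[-1, 2, 1, 0, 0, 0, 1], [-1, 2, 2, 0, 0, 0, 1], [-1, 2, 3, 0, 0, 0, 1], [-1, 2, 4, 0, 0, 0, 1], [-1, 2, 4, 0, 0, 0, 1]])

```text
clock: 7.18
tool_pos: [0.5331, -0.2305, 0.0812]
eef_rot: [0.984, 0.179, 0.0, 0.0]
contact_force: [-0.1, 0.9, 4.5]
opening: 0.172
finger_force: 29.9
```

Floor contact shows as 4.5 N at the expected height, so I'm releasing and rising.

Emit:
move_arm(motion=[[0, 0, 0, 0, 0, 0, 0.7], [0, 0, 0, 0, 0, 0, 0.5], [0, 0, 0, 0, 0, 0, 0.2], [0, 0, 0, 0, 0, 0, 0], [0, 0, 0, 0, 0, 0, 0]])

```text
clock: 7.8
tool_pos: [0.5329, -0.2306, 0.0807]
eef_rot: [0.984, 0.178, -0.0, -0.0]
contact_force: [0.5, -0.2, -0.4]
opening: 0.716
finger_force: 0.0
```

Emit:
move_arm(motion=[[0, 0, -10, 0, 0, 0, 0], [0, 0, -30, 0, 0, -10, 0], [0, 0, -50, 0, 0, -20, 0], [0, 0, -50, 0, 0, -30, 0], [0, 0, -50, 0, 0, -40, 0]])

```text
clock: 8.43
tool_pos: [0.5332, -0.2309, 0.1319]
eef_rot: [0.862, 0.507, 0.0, 0.001]
contact_force: [0.4, -0.2, -0.7]
opening: 1.003
finger_force: 0.0
```

```bash
python3 d.py .532 -.231 .046; python3 - <<'E'
from m import *
for n in('scene','top'):
    s=snap(n);P=cloud(s)
    d=np.hypot(P[...,0]-.532,P[...,1]+.231); m=(d<.020)&(P[...,2]>.08)&(P[...,2]<.108)
    print(n,m.sum()); 
    if m.sum(): print(stat(P,m))
s=load('scene'); save(s,'sc4',(210,80,330,220),4)
E
```

```text
t 8.425 tcp [ 0.5332 -0.2309  0.1319] q [ 0.54  0.8  -0.37  1.79  0.45  0.64 -0.6 ] F [ 0.4 -0.2 -0.7] op 1.003 ff 0.0
yaxis -29.1 tilt 0.1
tool delta mm [-0.6 -1.2 85.9]
scene 48
[ 0.536  -0.2258  0.094   0.5275 -0.2377  0.0807  0.5428 -0.2206  0.1028
 48.    ]
top 2
[ 0.5257 -0.2292  0.0827  0.5256 -0.2302  0.0821  0.5258 -0.2283  0.0833
  2.    ]
```

View pics/sc4.png

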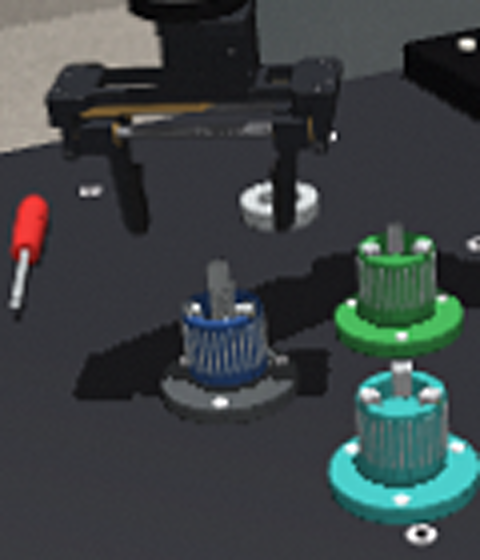

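The stub stands upright in the chuck at crop (220,290) with its top at 103 mm, as required for seating. The open gripper straddles it, so I'm lowering to the sleeve.

Emit:
move_arm(motion=[[-1, -1, 25, 0, 0, 0, 0], [-1, -1, 50, 0, 0, 0, 0], [-1, -1, 70, 0, 0, 0, 0], [-1, -1, 84, 0, 0, 0, 0], [-1, -1, 84, 0, 0, 0, 0]])

```text
clock: 9.15
tool_pos: [0.5311, -0.2308, 0.0462]
eef_rot: [0.864, 0.504, -0.001, -0.0]
contact_force: [-0.6, -0.1, 1.0]
opening: 1.002
finger_force: 0.0
```

Emit:
move_arm(motion=[[0, 0, 0, 0, 0, 0, 0.2], [0, 0, 0, 0, 0, 0, 0.4], [0, 0, 0, 0, 0, 0, 0.6], [0, 0, 0, 0, 0, 0, 0.6], [0, 0, 0, 0, 0, 0, 0.6]], newtons=40)

```text
clock: 9.78
tool_pos: [0.5327, -0.2316, 0.0473]
eef_rot: [0.864, 0.504, 0.001, 0.001]
contact_force: [3.2, -2.1, 2.4]
opening: 0.635
finger_force: 39.9
```

```bash
python3 d.py .532 -.231 .046
```

```text
t 9.775 tcp [ 0.5327 -0.2316  0.0473] q [ 0.49  0.92 -0.28  1.83  0.52  0.47 -0.67] F [ 3.2 -2.1  2.4] op 0.635 ff 39.9
yaxis -29.4 tilt 0.15
tool delta mm [ 0.1 -0.9  1.3]
```

Emit:
move_arm(motion=[[0, 0, 0, 0, 0, 7, 0.8], [0, 0, 0, 0, 0, 14, 0.8], [0, 0, 0, 0, 0, 21, 0.8], [0, 0, 0, 0, 0, 28, 0.8], [0, 0, 0, 0, 0, 35, 0.8]], newtons=55)

```text
clock: 10.4
tool_pos: [0.5329, -0.2318, 0.0473]
eef_rot: [0.976, 0.219, 0.001, 0.001]
contact_force: [1.9, -3.4, 1.1]
opening: 0.633
finger_force: 54.9
```

```bash
python3 d.py .532 -.231 .046; python3 -c "
from h import *; print(r.get_state()['moment'])"
```

```text
t 10.4 tcp [ 0.5329 -0.2318  0.0473] q [ 0.41  0.91 -0.14  1.83  0.29  0.42 -1.06] F [ 1.9 -3.4  1.1] op 0.633 ff 54.9
yaxis -64.7 tilt 0.18
tool delta mm [-0.5 -1.1  1.3]
[-0.29953129 -0.38098547  0.24713916]
```

Emit:
move_arm(motion=[[0, 0, 0, 0, 0, 5, 0.8], [0, 0, 0, 0, 0, 10, 0.8], [0, 0, 0, 0, 0, 14, 0.8], [0, 0, 0, 0, 0, 17, 0.8], [0, 0, 0, 0, 0, 20, 0.8]])

```text
clock: 11.02
tool_pos: [0.5329, -0.2319, 0.0473]
eef_rot: [0.999, 0.047, 0.001, 0.001]
contact_force: [2.9, -3.9, 2.2]
opening: 0.635
finger_force: 55.0
```

```bash
python3 d.py .532 -.231 .046; python3 -c "
from h import *; print(r.get_state()['moment'])"
```

```text
t 11.025 tcp [ 0.5329 -0.2319  0.0473] q [ 0.37  0.91 -0.07  1.83  0.14  0.4  -1.28] F [ 2.9 -3.9  2.2] op 0.635 ff 55.0
yaxis -84.6 tilt 0.19
tool delta mm [-0.8 -0.9  1.3]
[-0.72244106 -0.69670118  0.52305575]
```

Emit:
move_arm(motion=[[0, 0, 0, 0, 0, 2, 0.8], [0, 0, 0, 0, 0, 4, 0.8], [0, 0, 0, 0, 0, 5, 0.8], [0, 0, 0, 0, 0, 5, 0.8]])

```text
clock: 11.52
tool_pos: [0.5329, -0.2319, 0.0473]
eef_rot: [1.0, 0.005, 0.001, 0.001]
contact_force: [2.7, -3.6, 2.7]
opening: 0.634
finger_force: 55.0
```

```bash
python3 d.py .532 -.231 .046; python3 -c "
from h import *; print(r.get_state()['moment'])"
```

```text
t 11.525 tcp [ 0.5329 -0.2319  0.0473] q [ 0.36  0.91 -0.05  1.83  0.1   0.4  -1.33] F [ 2.7 -3.6  2.7] op 0.634 ff 55.0
yaxis -89.4 tilt 0.19
tool delta mm [-0.9 -0.9  1.3]
[-0.66105174 -0.71440848  0.51978782]
```

Emit:
move_arm(motion=[[0, 0, 0, 0, 0, 2, 0.8], [0, 0, 0, 0, 0, 4, 0.8], [0, 0, 0, 0, 0, 6, 0.8], [0, 0, 0, 0, 0, 6, 0.8]], newtons=60)

```text
clock: 12.02
tool_pos: [0.5329, -0.2319, 0.0473]
eef_rot: [0.999, -0.047, 0.001, 0.001]
contact_force: [3.8, -4.2, 3.3]
opening: 0.632
finger_force: 60.2
```

```bash
python3 d.py .532 -.231 .046; python3 -c "
from h import *
for n in('scene','top'):
  s=snap(n)
save(s,'tp5',(390,140,490,230),5)
for i in range(3): eyes.snapshot('top'); print(r.get_state()['moment'],r.get_state()['q'][6])"
```

```text
t 12.025 tcp [ 0.5329 -0.2319  0.0473] q [ 0.35  0.91 -0.03  1.83  0.06  0.39 -1.39] F [ 3.8 -4.2  3.3] op 0.632 ff 60.2
yaxis -95.4 tilt 0.2
tool delta mm [-1.  -0.9  1.3]
[-0.69406925 -0.63504865  0.90080548] -1.391085945394582
[-0.76390247 -0.60000325  0.85295726] -1.3910630610224641
[-0.68158052 -0.59917296  0.83961812] -1.3910748744515762
```

Emit:
move_arm(motion=[[0, 0, 0, 0, 0, 1, 0.8], [0, 0, 0, 0, 0, 2, 0.8], [0, 0, 0, 0, 0, 3, 0.8], [0, 0, 0, 0, 0, 3, 0.8]])

```text
clock: 12.78
tool_pos: [0.5329, -0.2319, 0.0473]
eef_rot: [0.997, -0.072, 0.001, 0.001]
contact_force: [3.6, -4.4, 3.0]
opening: 0.637
finger_force: 60.4
```

```bash
python3 d.py .532 -.231 .046; python3 -c "
from h import *
print(r.get_state()['moment'])"
```

```text
t 12.775 tcp [ 0.5329 -0.2319  0.0473] q [ 0.34  0.91 -0.02  1.83  0.04  0.39 -1.42] F [ 3.6 -4.4  3. ] op 0.637 ff 60.4
yaxis -98.3 tilt 0.21
tool delta mm [-1.  -0.8  1.3]
[-0.73637169 -0.57137174  1.29160795]
```

Emit:
move_arm(motion=[[0, 0, 0, 0, 0, 1, 0.8], [0, 0, 0, 0, 0, 2, 0.8], [0, 0, 0, 0, 0, 2, 0.8]])

```text
clock: 13.15
tool_pos: [0.5328, -0.2319, 0.0472]
eef_rot: [0.996, -0.089, 0.001, 0.001]
contact_force: [3.0, -5.5, 2.6]
opening: 0.64
finger_force: 60.6
```

```bash
python3 -c "
from h import *
print(r.get_state()['moment'])"
```

```text
[-0.73007922 -0.61790048  1.52747956]
```

The torque has climbed from 0.5 to 1.5 N m, so the jaws are tight. I'm opening the gripper and backing off.

Emit:
move_arm(motion=[[0, 0, 0, 0, 0, 0, 0.2], [0, 0, 0, 0, 0, 0, 0], [0, 0, 0, 0, 0, 0, 0], [0, 0, 0, 0, 0, 0, 0], [0, 0, 0, 0, 0, 0, 0]])

```text
clock: 13.78
tool_pos: [0.5313, -0.2308, 0.0466]
eef_rot: [0.996, -0.091, -0.0, -0.0]
contact_force: [0.2, 0.2, -0.4]
opening: 0.999
finger_force: 0.0
```

Emit:
move_arm(motion=[[0, 0, -20, 0, 0, 0, 0], [0, 0, -60, 0, 0, 0, 0], [0, 0, -100, 0, 0, 0, 0], [0, 0, -150, 0, 0, 0, 0], [0, 0, -170, 0, 0, 0, 0]])

```text
clock: 14.4
tool_pos: [0.5327, -0.2314, 0.2198]
eef_rot: [0.996, -0.091, 0.002, 0.001]
contact_force: [-0.3, -0.9, 0.4]
opening: 1.001
finger_force: 0.0
```

Emit:
move_arm(motion=[[-20, 40, -10, 0, 0, 0, 0], [-40, 90, -20, 0, 0, 0, 0], [-50, 140, -20, 0, 0, 0, 0], [-50, 180, -20, 0, 0, 0, 0], [-50, 180, -20, 0, 0, 0, 0]])

```text
clock: 15.02
tool_pos: [0.4473, -0.403, 0.2366]
eef_rot: [0.996, -0.094, -0.0, 0.001]
contact_force: [0.4, 0.7, -0.5]
opening: 1.001
finger_force: 0.0
```

```bash
python3 d.py .532 -.231 .046; python3 - <<'E'
from m import *
for n in('scene','top'):
    s=snap(n);P=cloud(s)
    d=np.hypot(P[...,0]-.532,P[...,1]+.231); m=(d<.020)&(P[...,2]>.082)&(P[...,2]<.12)
    print(n,m.sum()); 
    if m.sum(): print(stat(P,m))
A=load('top'); B=load('scene')
f=np.hstack([cv2.resize(A['frame'][140:230,390:490],(400,360)),cv2.resize(B['frame'][130:220,215:315],(400,360))])
cv2.imwrite('pics/fin.png',f[:,:,::-1])
E
```

```text
t 15.025 tcp [ 0.4473 -0.403   0.2366] q [ 0.67  0.66 -0.03  1.65  0.03  0.84 -1.13] F [ 0.4  0.7 -0.5] op 1.001 ff 0.0
yaxis -100.8 tilt 0.15
tool delta mm [  50.9 -185.3  190.1]
scene 41
[ 0.5363 -0.2283  0.0953  0.526  -0.2397  0.0835  0.5419 -0.2225  0.1033
 41.    ]
top 62
[ 0.5312 -0.2299  0.1029  0.5249 -0.2382  0.0826  0.5396 -0.2223  0.1092
 62.    ]
```

View pics/fin.png

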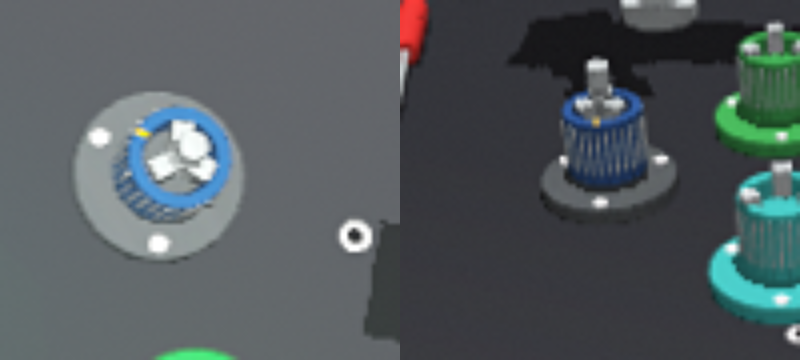

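The stub is upright at left-panel (195,145), with its top at 103 mm and on the chuck's axis. All three jaws are closed on it, and the gripper is clear.

```bash
python3 -c "
from plant import finish_job; print(finish_job())"
```

```text
the job is handed in; nothing more can be done
None
```

The steel stub is clamped upright on the chuck's floor, with the sleeve turned about 71° (1.24 rad) clockwise to 1.5 N m; the gripper is clear, the brass stub was left alone, and the job was handed in at about 15 s (no verdict was returned).

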